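# Fit the main-switch knob on the control box

### The arm

A 7-joint arm with a two-finger parallel gripper is mounted at the origin on the work surface. World frame = base frame: x ahead of the robot, y to its left, z up, the work surface at z = 0. Lengths are in mm, angles in rad, forces in N, time in s.
With the tool pointing down it reaches from about 400 to 875 mm from the base axis. Payload 6.5 kg.
Tool frame: the origin (TCP) lies at the very end of the fingers, on their centre line; the grasp point (between the pads) lies 19 mm behind it; y points along the fingers, z is the direction in which the jaws open and shut, and the axes are right-handed (so a half turn about y gives the same grasp; the last joint's range is limited). The gripper opens to 85 mm and grips with 20 to 120 N. Pads are 22 mm wide; open, the fingers measure 114 mm over their backs; the gripper's body (76 mm by 85 mm) begins 54 mm behind the grasp point. The pads swing forward as they close: fully open they stand 13 mm farther back than shut.
Start: joints at [1.197, 0.536, -0.004, 1.538, 0.003, 1.067, -0.071], TCP at [196.921, -619.445, 231.29] pointing down, gripper open.
Joint ranges: [-2.7, 2.7], [-0.37, 2.16], [-1.27, 1.26], [0.24, 2.4], [-1.31, 4.45], [0.19, 1.91], [-2.76, 2.76]. Speed limits (rad/s): [2.39, 2.39, 3.14, 3.14, 3.14, 3.14, 3.14].

### API

Orientations are given as [roll, pitch, yaw] about the fixed x, y, z axes, in that order (R = Rz(yaw) Ry(pitch) Rx(roll)).
In Python, from station import ctrl, viewer gives the robot as it stands. The module is installed in compiled form; this text tells all that it offers.
- The arm moves only by the shell command python3 -m handwheel 'ROWS'. ROWS is JSON, a list of rows, each a list of 7 numbers: the finger opening in cm, from 0 to 8.54, then the shift along the tool's x, y, z in cm, then the turn, a rotation vector about the tool's x, y, z in rad. In form: [[hand, x, y, z, rx, ry, rz], ...]. A call has 1 to 20 rows; each row is the pose to reach, as a shift and turn from the pose commanded when the call began, along the tool's axes at that moment; what a row does not reach only later rows make up. A row lasts 1/12 s, in which the tool goes at most 41.7 mm and 7.16 degrees, less where a joint would pass 70% of its speed; a pose out of reach is approached as far as the arm can. A call with a gripper value outside its range is refused whole. The fingers move at their own pace and stop on an object; the grip force is fixed at half the most. Time passes only in rows, so rows that repeat a pose let the fingers close. It gives the time, the measured TCP pose, the force and the opening at its end, in the units of the state.
- ctrl.observe(): the state, without advancing time (a new reading comes with each control period).
- viewer.read_camera(name): name is "side" or "top" or "wrist"; returns the picture (384x512x3 uint8, red, green, blue); there is no depth.
- viewer.camera_info(name): a dict with "mtx" (3x3 intrinsics, pixels), "R" (3x3) and "t" (3): a world point X has camera coordinates R X + t. Camera axes: x right, y down, z forward; pixel columns grow to the right and rows downward; lengths in mm; the calibration is good to about 2 mm. A picture is of the moment at which its call begins: read the wrist's pose just before it. camera_info takes no time and is no camera call; for the wrist camera it gives the pose at the moment of the call.
- ctrl.finish_job(): hands the job in, once; it reports no verdict.
Trained networks look in the newest picture that a camera, given by its name, has taken for a name from the list of things; names that differ only in an ending like _2 or _b are one class to them, and where a whole thing is asked for, a point or a joint stands for the part that bears it (a point fixed in the world has none). Each returns a list of dicts, best first, with "p" (0 to 1); they miss things now and then, are a little off and sometimes report something else, mostly with a low value. They report only what shows in the picture. A call takes as long as a camera call. They do not tell look-alikes from the thing itself.
- viewer.trace(name, camera): "pixels" (384x512 bool, what is visible of it).
- viewer.landmark_of(name, camera): "location" ([x, y, z] in mm, in the coordinates of the camera as it stood for that picture, good to about 4 mm: a listed point, or the origin of a listed thing).
The state is a dict: "time": time; "joint_positions": joint angles; "dq": joint speeds; "joint_torque": joint torques, N m; "position": TCP position; "tcp_rot": TCP orientation; "contact_force": force on the tool from outside, world axes, zero at the start; "ft_torque": the same for the moment, N m; "finger_gap": opening from 0.0 (shut) to 1.0 (fully open).
Only numpy, scipy, OpenCV 4.12 (cv2) and the standard library are available. Lean on these libraries where they do the work, as an engineer would, in place of code of your own. Each camera call takes 0.05 s, during which the arm holds its last target.

### The job

Finish the rotary main switch in the lid of the grey control box: lay the square front plate over the switch's shaft, flat and fully down in its square recess in the lid, and let go of it; then turn the knob so that its bore matches the flat of the D-shaft and push it fully home on the shaft. Finish while still holding the knob, pressed down against the switch's spring as far as it goes, so that I can do up its grub screw. Leave the plug, the locknut and the screwdriver on the bench where they are.

Things in the scene. Friction and masses are not known exactly. Their poses are not given: they have to be found in the camera images.
- recess (a point): centre of the floor of the square recess, 63 x 63 mm and 3 mm deep, in the lid of the fixed grey control box (lid 190 mm along x, 250 mm along y, its top 75 mm above the bench). Recess sides along x and y, z up. In its middle stand a low steel bush (24 mm wide, 5 mm high) and the switch's D-shaft. Connectors stick 30 mm out of the box's +x wall
- shaft_top (a point): centre of the top end of the upright steel D-shaft, 40 mm above the recess floor when free. Diameter 14 mm, one flat along all its length, 3.5 mm from the axis; top edge bevelled 2 mm. x points from the axis squarely out through the flat, z up. The switch holds it stiffly at the angle it was left at, within 0.6 rad of the box's x
- shaft (a joint): how far the D-shaft is pushed down into the switch, in m: 0 when free, 0.005 at its stop. A spring carries it: it starts to move at about 5 N and reaches the stop at about 10 N
- plate_center (a point): centre (8.5 mm up) of the loose black front plate, 60 g, right way up on the bench: flange 60 x 60 x 5 mm, bottom edge bevelled 1.5 mm; on it a boss 40 x 40 mm, 12 mm high, to grip across two opposite sides with the fingertips just above the flange; 27 mm hole through. Sides along x and y, all four alike, z up. Seated, it is 8.5 mm above the recess floor
- knob_grip (a point): point on the axis of the loose black knob (80 g, 42 mm high, upright on the bench), 30 mm above its underside, z up. Skirt 52 mm across, 7 mm thick; on it a grip bar 20 mm wide (y), 44 mm long (x), from 7 to 42 mm up, with a tapered nose to 31 mm from the axis and a white line on top at the +x (pointer) end, and a grub screw at the other end
- knob_bore (a point): centre of the closed end of the D-shaped bore in the knob's underside, on its axis, 16 mm above the underside; axes as knob_grip. Bore 16 mm in diameter and deep, its flat 4.4 mm from the axis on the +x (pointer) side: the pointer goes where the shaft's flat faces, no other way. Fully home, this point meets the shaft's top; the skirt stays clear of the front plate
- plug: bystander: loose black round cable plug lying on the bench, 92 mm long, 34 mm high, origin on its underside
- locknut: bystander: loose blue hexagonal locknut lying flat, 36 mm across flats, 8 mm high, origin at the centre of its underside
- screwdriver: bystander: loose screwdriver with a dark handle lying along its x, 170 mm long, 26 mm thick handle, origin at the middle of its length
There are look-alikes about, which are no part of the job. Leave any blue or purple look-alike of the part that bears knob_grip alone. What is shaped like the part that bears plate_center but blue is not meant.

How it is judged (in metres and radians):
On the way, in this order (a step that is already met when the one before it is completed fails the run):
1. the front plate lies flat and fully down in the recess, let go (horizontal distance between plate_center and recess below 0.003 m and z of plate_center in the frame of recess below 0.0098 m and angle between plate_center's own z axis and vertical below 0.035 rad and contact force between the fingers and front_plate below 0.1 N), for 0.2 s.
2. the knob is fully home on the shaft, flat to flat (z of knob_bore in the frame of shaft_top below 0.002 m and horizontal distance between knob_bore and shaft_top below 0.004 m and angle between the x axis of knob_grip and the x axis of shaft_top, either way round below 0.3 rad), for 0.2 s.
At the end, for the whole second after the job is handed in: Plate in the recess: centre within 3 mm, at most 1.3 mm above its seat, level within 0.035 rad, let go. Knob home on the D-shaft: within 2 mm of full depth, axis within 4 mm, flats within 0.3 rad, upright within 0.1 rad; fingers on it (over 2 N) with the shaft at least 3.5 mm down (all of step 1 and all of step 2 and angle between knob_grip's own z axis and vertical below 0.1 rad and value of joint shaft above 0.0035 m and contact force between the fingers and knob above 2 N); the arm keeps its last pose, push and grip.
It fails at once if a bystander (plug, locknut, screwdriver) was shifted by more than 25 mm (distance of any of plug, locknut, screwdriver from where it was at the start of the episode above 0.025 m).
It also fails if it takes over 67 s, if anything falls off the work surface, if the arm or the gripper's body presses on something with over 40 N, if the wrist force passes 120 N, or if a joint passes its speed limit or range.

## Working session

There is one attempt and no reset: what is moved stays moved. The work goes in short steps, Python scripts to look and compute and a shell command to move; the robot and the scene stay as the last step left them, time stands still between calls to the robot, and variables do not carry over. Pictures are saved under pics/ and viewed, and the job is handed in when it is done.

```bash
mkdir -p pics; ls
python3 - <<'E'
from station import ctrl, viewer
import cv2,numpy as np
print(ctrl.observe())
for n in ["side","top","wrist"]:
    im=viewer.read_camera(n); cv2.imwrite(f"pics/a_{n}.png",im[:,:,::-1])
    i=viewer.camera_info(n); R=np.array(i["R"]);t=np.array(i["t"])
    print(n,np.round(i["mtx"],1).tolist(),np.round(-R.T@t,1),np.round(R,3).tolist())
    for k in ["recess","shaft_top","plate_center","knob_grip","knob_bore","plug","locknut","screwdriver"]:
        for d in viewer.landmark_of(k,n):
            c=np.array(d["location"]);p=np.array(i["mtx"])@c
            print(k,round(d["p"],2),np.round(R.T@(c-t),1),np.round(p[:2]/p[2]))
E
```

```text
pics
{'time': 0.0, 'joint_positions': array([ 1.19678965,  0.53720324, -0.00442776,  1.53887238,  0.00261807,
        1.06733643, -0.07119483]), 'dq': array([ 0.00151831, -0.00045573, -0.00075592, -0.00119393,  0.001574  ,
       -0.00052232,  0.00045502]), 'joint_torque': array([ 1.62514434e-04, -5.83414257e+01,  1.04868371e+00, -2.59105057e+01,
        1.23974826e-02,  9.58055898e-03, -1.24066466e-05]), 'position': array([ 196.70312006, -618.84136472,  230.38948797]), 'tcp_rot': array([-1.57260362e+00, -1.54038248e-04, -2.83370934e+00]), 'contact_force': array([0.29112496, 0.14155021, 0.11051977]), 'ft_torque': array([-0.00648619,  0.00311496, -0.04248715]), 'finger_gap': 1.0028247241671309}
side [[360.7, 0.0, 252.1], [0.0, 360.7, 187.3], [0.0, 0.0, 1.0]] [ 468.6 -770.1  577. ] [[0.995, -0.098, -0.011], [-0.062, -0.528, -0.847], [0.077, 0.843, -0.532]]
recess 0.71 [572.6 187.1  73.5] [257. 159.]
shaft_top 0.73 [ 657.2 -150.9   -3.4] [309. 252.]
shaft_top 0.45 [574.4 190.3 110.3] [258. 147.]
plate_center 0.94 [ 383.6 -122.5    8.8] [191. 249.]
plate_center 0.85 [ 497.3 -145.7    9.6
[... 773 characters left out ...]
0.73 [ 497.2 -150.1    7.1] [307. 217.]
knob_grip 0.78 [ 648.5 -378.2   25.6] [388. 165.]
knob_grip 0.73 [ 546.8 -324.1   26.4] [371. 199.]
knob_grip 0.59 [ 502.4 -444.    28.3] [415. 216.]
knob_bore 0.68 [ 498.6 -443.9   15.9] [414. 218.]
knob_bore 0.6 [ 645.9 -377.4   13.9] [387. 167.]
knob_bore 0.58 [ 545.4 -326.2   14.2] [370. 201.]
plug 0.87 [ 658.7 -150.8   -2.2] [307. 162.]
plug 0.17 [ 406.9 -346.     4.4] [378. 251.]
locknut 0.51 [ 4.072e+02 -3.444e+02 -1.000e-01] [377. 251.]
screwdriver 0.82 [542.4 417.1  -1.4] [107. 197.]
wrist [[270.1, 0.0, 259.5], [0.0, 270.1, 193.7], [0.0, 0.0, 1.0]] [ 267.5 -596.9  374.6] [[0.303, -0.953, -0.0], [-0.913, -0.29, 0.288], [-0.274, -0.087, -0.958]]
```

View pictures.

View pics/a_side.png

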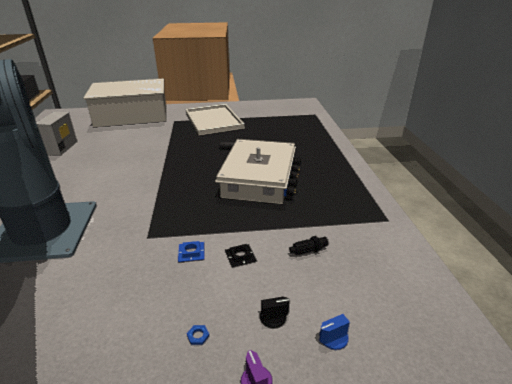

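View pics/a_top.png

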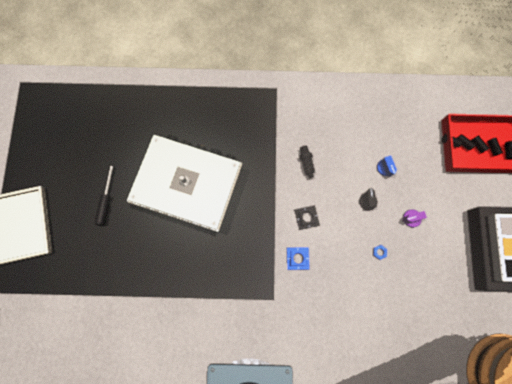

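Run:
```python
import cv2,numpy as np
a=cv2.imread("pics/a_side.png");b=cv2.imread("pics/a_top.png")
x=cv2.resize(a[225:384,160:370],None,fx=3.5,fy=3.5,interpolation=cv2.INTER_CUBIC)
y=cv2.resize(b[130:290,270:450],None,fx=3.7,fy=3.7,interpolation=cv2.INTER_CUBIC)
z=cv2.resize(b[120:240,120:260],None,fx=5,fy=5,interpolation=cv2.INTER_CUBIC)
cv2.imwrite("pics/b1.png",x);cv2.imwrite("pics/b2.png",y);cv2.imwrite("pics/b3.png",z)
```

```text
(no output)
```

View pics/b1.png

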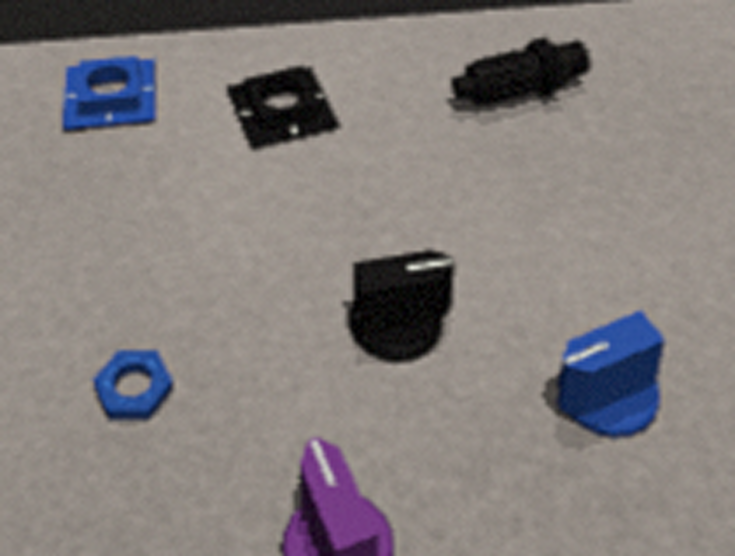

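View pics/b2.png

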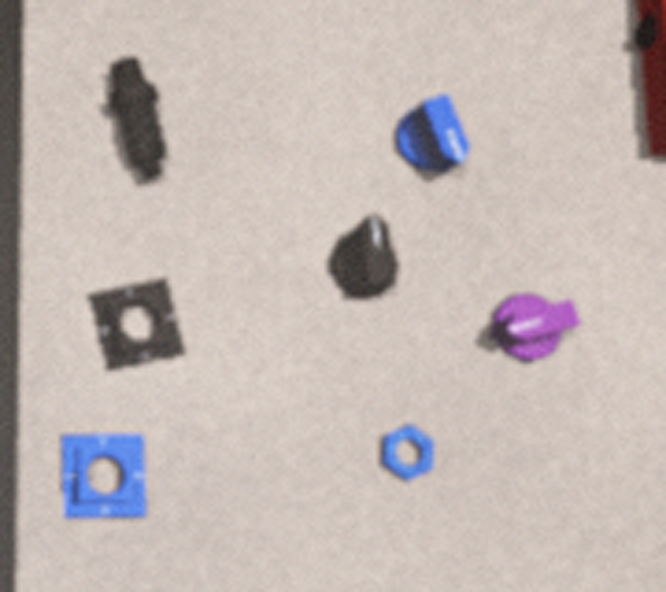

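View pics/b3.png

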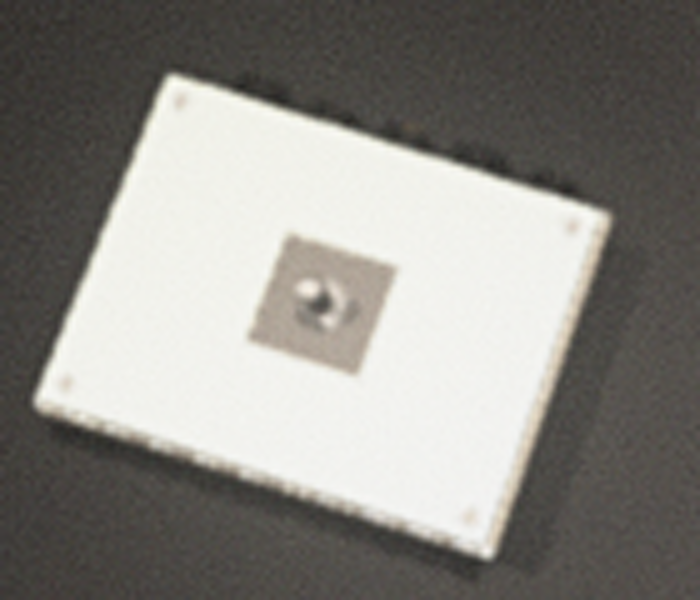

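Black plate candidates: black at top (307,217), blue at (299,259), so I take the black one. Knobs: black (371,199), blue (388,165), purple (415,216), so again black. The b1/b2 crops confirm both: the black plate has a square flange with a hole, and the black knob has its white line toward +x. The recess is at about (184,181), with box yaw around -0.3 rad. Next I move over the black plate for a close look.

```bash
cat > h.py <<'E'
from station import ctrl, viewer
import cv2,numpy as np
from scipy.spatial.transform import Rotation as Ro
def tool():
    s=ctrl.observe(); return s,np.array(s["position"]),Ro.from_euler('xyz',s["tcp_rot"]).as_matrix()
def plan(target,yaw=None):
    "target world TCP mm, yaw of tool x with tool y straight down -> cm shift and rotvec in tool axes"
    s,p,R=tool(); d=R.T@(np.array(target)-p)/10
    out=[d.round(2)]
    if yaw is not None:
        Rt=np.array([[np.cos(yaw),0,-np.sin(yaw)],[np.sin(yaw),0,np.cos(yaw)],[0,-1,0]])
        out.append(Ro.from_matrix(R.T@Rt).as_rotvec().round(3))
    print("t",round(s["time"],2),"p",p.round(1),"yaw",round(float(np.arctan2(R[1,0],R[0,0])),3),"plan",out,"q7",s["joint_positions"].round(2), "F",s["contact_force"].round(1),"gap",round(s["finger_gap"],3))
def shot(name,cam="wrist"):
    i=viewer.camera_info(cam); im=viewer.read_camera(cam); cv2.imwrite(f"pics/{name}.png",im[:,:,::-1])
    return im,np.array(i["mtx"]),np.array(i["R"]),np.array(i["t"])
def ray(px,K,R,t,z):
    "pixels -> world at height z"
    px=np.atleast_2d(px).astype(float); d=np.c_[px,np.ones(len(px))]@np.linalg.inv(K).T@R
    c=-R.T@t; return c+d*((z-c[2])/d[:,2])[:,None]
def proj(X,K,R,t):
    q=(np.atleast_2d(X)@R.T+t)@K.T; return q[:,:2]/q[:,2:]
def lm(k,R,t,K,cam="wrist"):
    for d in viewer.landmark_of(k,cam):
        c=np.array(d["location"]);p=K@c;print(k,round(d["p"],2),(R.T@(c-t)).round(1),(p[:2]/p[2]).round())
E
python3 -c "
from h import *
plan([497,-149,200],-1.38)"
```

```text
t 1.35 p [ 196.9 -619.4  231.3] yaw -2.834 plan [array([-42.85,   3.13, -35.74]), array([ 0.   , -1.454, -0.   ])] q7 [ 1.2   0.54 -0.    1.54  0.    1.07 -0.07] F [-0.7  0.2 -0.2] gap 1.002
```

```bash
python3 -m handwheel '[[8.5,-42.9,3.1,-35.7,0,-1.45,0],[8.5,-42.9,3.1,-35.7,0,-1.45,0],[8.5,-42.9,3.1,-35.7,0,-1.45,0],[8.5,-42.9,3.1,-35.7,0,-1.45,0],[8.5,-42.9,3.1,-35.7,0,-1.45,0],[8.5,-42.9,3.1,-35.7,0,-1.45,0],[8.5,-42.9,3.1,-35.7,0,-1.45,0],[8.5,-42.9,3.1,-35.7,0,-1.45,0],[8.5,-42.9,3.1,-35.7,0,-1.45,0],[8.5,-42.9,3.1,-35.7,0,-1.45,0],[8.5,-42.9,3.1,-35.7,0,-1.45,0],[8.5,-42.9,3.1,-35.7,0,-1.45,0],[8.5,-42.9,3.1,-35.7,0,-1.45,0],[8.5,-42.9,3.1,-35.7,0,-1.45,0],[8.5,-42.9,3.1,-35.7,0,-1.45,0],[8.5,-42.9,3.1,-35.7,0,-1.45,0],[8.5,-42.9,3.1,-35.7,0,-1.45,0]]'
python3 - <<'E'
from h import *
plan([497,-149,200],-1.38)
im,K,R,t=shot("c1"); lm("plate_center",R,t,K)
for d in viewer.trace("plate_center","wrist"):
    m=d["pixels"].astype(np.uint8); print(d["p"],m.sum())
    c=max(cv2.findContours(m,0,1)[0],key=cv2.contourArea); print(cv2.minAreaRect(c))
E
```

```text
time: 2.77
position: [497.0, -150.5, 200.2]
tcp_rot: [-1.572, -0.001, -1.385]
contact_force: [0.5, 0.3, -0.2]
finger_gap: 0.995
t 2.77 p [ 497.  -150.5  200.2] yaw -1.385 plan [array([-0.15,  0.02,  0.03]), array([ 0.001, -0.005,  0.001])] q7 [ 0.6   0.4  -0.49  1.89  0.23  0.91  0.18] F [ 0.5  0.3 -0.2] gap 0.995
plate_center 0.88 [ 383.9 -124.7    6.6] [172. 136.]
plate_center 0.73 [ 502.8 -145.6    5.6] [264. 170.]
0.66 1818
((259.6136169433594, 170.10195922851562), (46.526668548583984, 47.09341049194336), 86.90594482421875)
0.57 2206
((171.6699981689453, 133.30999755859375), (54.58864974975586, 49.92174530029297), 8.130102157592773)
```

View pics/c1.png

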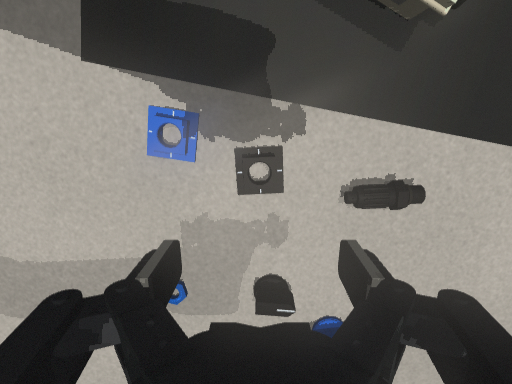

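The black plate is centred near (260,171) with a slight rotation; the black knob is at (272,290) with its line end to the right, which is +x.

Run:
```python
from h import *
i=viewer.camera_info("wrist");K,R,t=np.array(i["mtx"]),np.array(i["R"]),np.array(i["t"])
im=cv2.imread("pics/c1.png")
g=im[130:210,220:300]
cv2.imwrite("pics/c1z.png",cv2.resize(g,None,fx=7,fy=7,interpolation=cv2.INTER_CUBIC))
gray=g.max(2); m=((gray<75)*255).astype(np.uint8); m=cv2.morphologyEx(m,cv2.MORPH_OPEN,np.ones((3,3)))
m=cv2.morphologyEx(m,cv2.MORPH_CLOSE,np.ones((5,5)))
c=max(cv2.findContours(m,0,1)[0],key=cv2.contourArea); r=cv2.minAreaRect(c); print(r)
b=cv2.boxPoints(r)+[220,130]
w=ray(b,K,R,t,3);print(b.round(1).tolist(),w.round(1).tolist(),w.mean(0))
e=np.diff(np.r_[w,w[:1]],axis=0);print(np.linalg.norm(e,axis=1), np.degrees(np.arctan2(e[:,1],e[:,0])))
w=ray([[258,151],[279,170],[261,190],[240,172]],K,R,t,5);print(w.round(1),w.mean(0))
```

```text
((37.97940444946289, 25.23235321044922), (4.908576011657715, 32.13583755493164), 85.60128784179688)
[[241.8, 154.0], [273.8, 151.6], [274.2, 156.4], [242.1, 158.9]] [[471.2, -132.0, 3.0], [510.3, -121.6, 3.0], [512.0, -127.5, 3.0], [472.7, -138.0, 3.0]] [ 491.5685061  -129.78190392    3.        ]
[40.4708666   6.19731639 40.68308597  6.2146866 ] [  14.94765489  -74.1737093  -165.02841172  103.86723063]
[[ 490.6 -124.3    5. ]
 [ 521.3 -143.1    5. ]
 [ 503.7 -173.4    5. ]
 [ 472.9 -154.8    5. ]] [ 497.11199467 -148.87651003    5.        ]
```

View pics/c1z.png

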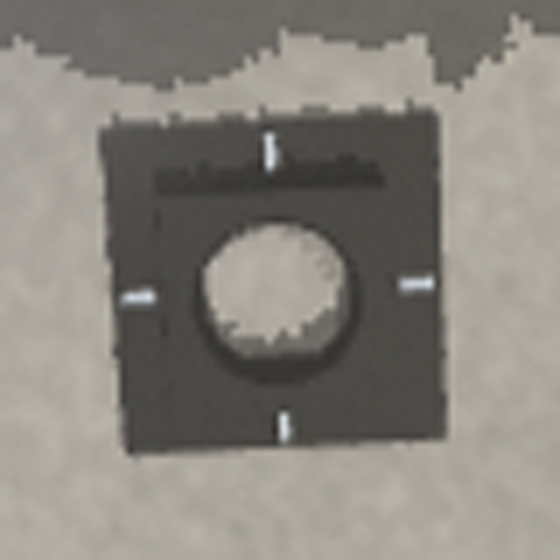

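Run:
```python
from h import *
i=viewer.camera_info("wrist");K,R,t=np.array(i["mtx"]),np.array(i["R"]),np.array(i["t"])
b=np.array([(102,126),(438,110),(445,437),(128,452)])/7+[220,130]
w=ray(b,K,R,t,5);print(w.round(1).tolist(),w.mean(0))
e=np.diff(np.r_[w,w[:1]],axis=0);print(np.linalg.norm(e,axis=1), np.degrees(np.arctan2(e[:,1],e[:,0])))
plan([497,-149,26],-1.38)
```

```text
[[461.3, -125.9, 5.0], [519.4, -112.2, 5.0], [533.3, -171.2, 5.0], [475.6, -185.0, 5.0]] [ 497.37556326 -148.58076104    5.        ]
[59.77829957 60.58828027 59.32756862 60.72533603] [  13.25961809  -76.80619091 -166.60913728  103.61938208]
t 2.92 p [ 496.9 -150.9  200.3] yaw -1.386 plan [array([-0.19, 17.43,  0.05]), array([ 0.001, -0.006,  0.001])] q7 [ 0.6   0.4  -0.49  1.89  0.23  0.91  0.18] F [-0.4  0.2 -0.6] gap 0.992
```

Four flange corners give 60x60 mm, yaw 0.232, centre (497,-149), which matches the size given. I descend with jaws still open.

```bash
python3 -m handwheel '[[8.5,-0.2,3,0,0,-0.047,0],[8.5,-0.2,6.5,0,0,-0.047,0],[8.5,-0.2,10,0,0,-0.047,0],[8.5,-0.2,13.5,0,0,-0.047,0],[8.5,-0.2,16,0,0,-0.047,0],[8.5,-0.2,17.5,0,0,-0.047,0],[8.5,-0.2,18.2,0,0,-0.047,0],[8.5,-0.2,18.7,0,0,-0.047,0],[8.5,-0.2,18.7,0,0,-0.047,0]]'
python3 - <<'E'
from h import *
plan([497.2,-148.8,8],-1.339)
im,K,R,t=shot("d1")
E
```

```text
time: 3.67
position: [497.1, -147.8, 13.1]
tcp_rot: [-1.571, -0.0, -1.338]
contact_force: [0.1, 0.4, 0.3]
finger_gap: 0.993
t 3.67 p [ 497.1 -147.8   13.1] yaw -1.338 plan [array([ 0.1 ,  0.51, -0.01]), array([0.   , 0.001, 0.   ])] q7 [ 0.48  0.7  -0.35  1.98  0.44  0.54  0.05] F [0.1 0.4 0.3] gap 0.993
```

View pics/d1.png

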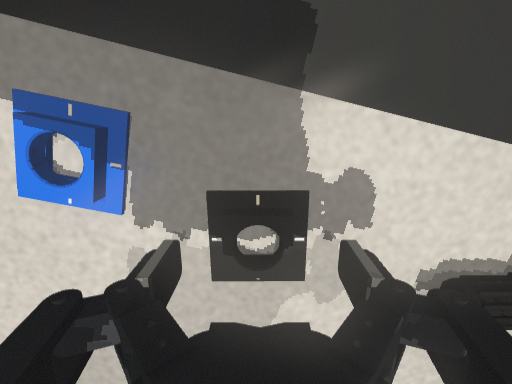

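The plate is centred between the jaws at (258,238), sides square. Now close.

```bash
python3 -m handwheel '[[8.5,0,0.5,0,0,0,0],[8.5,0,0.5,0,0,0,0],[5,0,0.5,0,0,0,0],[3,0,0.5,0,0,0,0],[3,0,0.5,0,0,0,0],[3,0,0.5,0,0,0,0],[3,0,0.5,0,0,0,0],[3,0,0.5,0,0,0,0],[3,0,0.5,0,0,0,0]]'
python3 - <<'E'
from h import *
plan([497.2,-148.8,8],-1.339)
im,K,R,t=shot("d2")
E
```

```text
time: 4.47
position: [497.5, -147.3, 8.9]
tcp_rot: [-1.571, -0.0, -1.337]
contact_force: [-0.2, -0.3, 7.6]
finger_gap: 0.442
t 4.47 p [ 497.5 -147.3    8.9] yaw -1.337 plan [array([ 0.14,  0.09, -0.06]), array([-0.   ,  0.002,  0.   ])] q7 [ 0.47  0.7  -0.35  1.98  0.45  0.53  0.04] F [-0.2 -0.3  7.6] gap 0.442
```

View pics/d2.png

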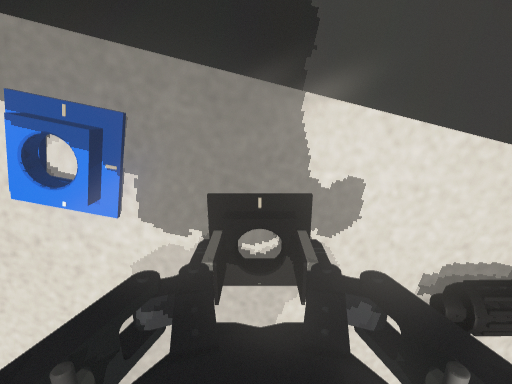

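```bash
python3 -m handwheel '[[3,0,0,0,0,0,0],[3,0,0,0,0,0,0],[3,0,-2,0,0,0,0],[3,0,-5,0,0,0,0],[3,0,-8.5,0,0,0,0],[3,0,-12,0,0,0,0],[3,0,-15.5,0,0,0,0],[3,0,-18.5,0,0,0,0],[3,0,-20,0,0,0,0],[3,0,-20,0,0,0,0],[3,0,-20,0,0,0,0]]'
python3 - <<'E'
from h import *
plan([573,188,215],-1.87)
im,K,R,t=shot("d3")
E
```

```text
time: 5.43
position: [497.4, -147.5, 208.8]
tcp_rot: [-1.57, -0.001, -1.337]
contact_force: [-0.9, 0.3, -1.7]
finger_gap: 0.446
t 5.43 p [ 497.4 -147.5  208.8] yaw -1.337 plan [array([-30.88,  -0.64,  15.12]), array([-0.001,  0.533,  0.001])] q7 [ 0.62  0.39 -0.52  1.88  0.24  0.93  0.22] F [-0.9  0.3 -1.7] gap 0.446
```

View pics/d3.png

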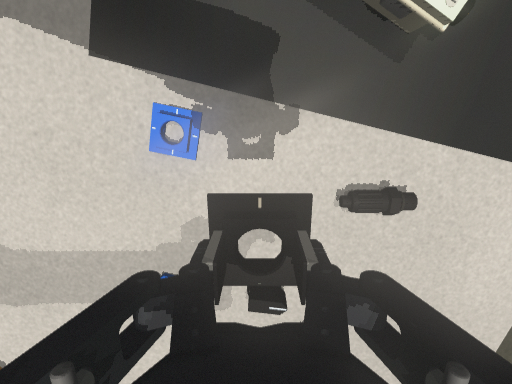

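Run:
```python
from h import *
i=viewer.camera_info("wrist");K,R,t=np.array(i["mtx"]),np.array(i["R"]),np.array(i["t"])
s,p,T=tool()
for dz in (3,4):
  w=ray([[208,194],[312,194],[260,245]],K,R,t,p[2]-dz); 
  print(((w-p)@T).round(1).tolist())
w=ray([[260,245]],K,R,t,p[2]-dz+12);print(((w-p)@T).round(1).tolist())
plan([551,116,215],-1.87)
```

```text
[[-29.3, 3.0, -28.4], [-29.3, 3.0, 30.4], [2.6, 3.0, 1.0]]
[[-29.0, 4.0, -28.6], [-29.0, 4.0, 30.6], [3.1, 4.0, 1.0]]
[[-3.1, -8.0, 1.0]]
t 5.48 p [ 496.6 -147.3  207.7] yaw -1.337 plan [array([-24.35,  -0.74,  11.39]), array([0.001, 0.533, 0.   ])] q7 [ 0.62  0.39 -0.52  1.88  0.24  0.93  0.22] F [ 0.1 -0.5 -0.4] gap 0.444
```

```bash
python3 -m handwheel '[[3,-24.3,-0.7,11.4,0,0.533,0],[3,-24.3,-0.7,11.4,0,0.533,0],[3,-24.3,-0.7,11.4,0,0.533,0],[3,-24.3,-0.7,11.4,0,0.533,0],[3,-24.3,-0.7,11.4,0,0.533,0],[3,-24.3,-0.7,11.4,0,0.533,0],[3,-24.3,-0.7,11.4,0,0.533,0],[3,-24.3,-0.7,11.4,0,0.533,0],[3,-24.3,-0.7,11.4,0,0.533,0],[3,-24.3,-0.7,11.4,0,0.533,0],[3,-24.3,-0.7,11.4,0,0.533,0]]'
python3 - <<'E'
from h import *
plan([551,116,215],-1.87)
im,K,R,t=shot("e1"); lm("recess",R,t,K); lm("shaft_top",R,t,K)
cv2.imwrite("pics/e1z.png",cv2.resize(im[60:190,190:340,::-1],None,fx=5,fy=5,interpolation=cv2.INTER_CUBIC)[:600,:750])
E
```

```text
time: 6.4
position: [551.2, 113.4, 214.1]
tcp_rot: [-1.572, -0.002, -1.872]
contact_force: [0.9, -0.8, -0.3]
finger_gap: 0.446
t 6.4 p [551.2 113.4 214.1] yaw -1.872 plan [array([-0.24, -0.09, -0.1 ]), array([ 0.002, -0.002,  0.002])] q7 [ 0.07  0.45 -0.47  1.77  0.24  0.98 -0.79] F [ 0.9 -0.8 -0.3] gap 0.446
recess 0.82 [575.1 185.2  74.4] [261. 110.]
shaft_top 0.46 [579.  190.9 113.7] [263. 102.]
```

View pics/e1.png

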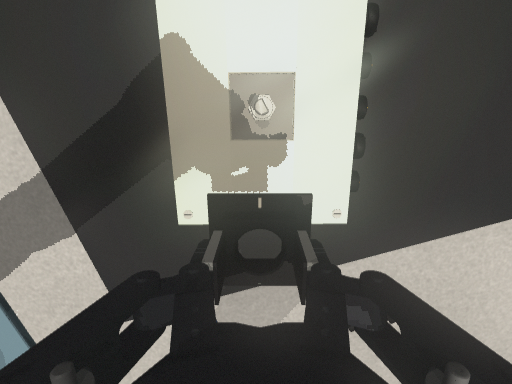

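View pics/e1z.png

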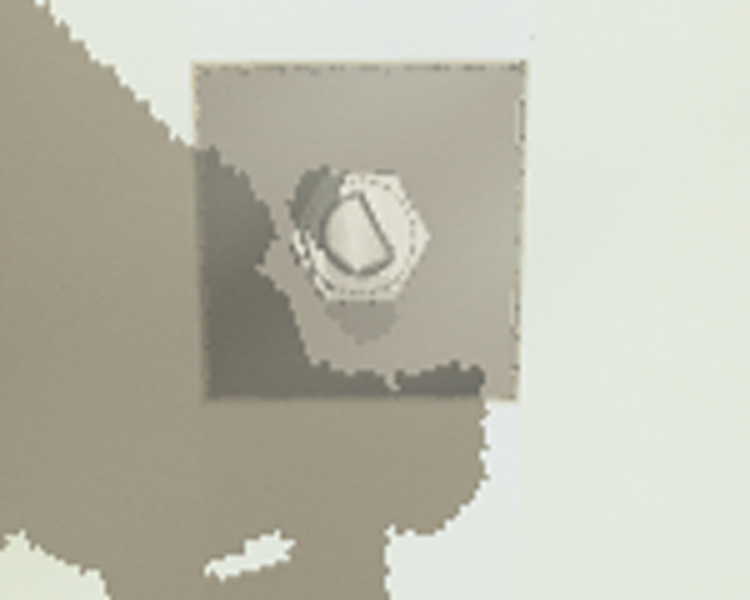

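The recess runs (228,72)-(295,140) in the wrist picture. The D-shaft's flat is visible, facing right and slightly up in the image (towards box +x).

Run:
```python
from h import *
i=viewer.camera_info("wrist");K,R,t=np.array(i["mtx"]),np.array(i["R"]),np.array(i["t"])
b=np.array([(192,62),(527,62),(519,400),(205,400)])/5+[190,60]
w=ray(b,K,R,t,75);c=w.mean(0);print(w.round(1).tolist(),c)
e=np.diff(np.r_[w,w[:1]],axis=0);print(np.linalg.norm(e,axis=1), np.degrees(np.arctan2(e[:,1],e[:,0])))
f=ray(np.array([(363,193),(395,262)])/5+[190,60],K,R,t,111);print(f)
d=f[1]-f[0]; n=np.array([-d[1],d[0]]);print("flat normal yaw",np.arctan2(n[1],n[0]),np.linalg.norm(d))
# bush hexagon centre at z=77, shaft circle
print(ray(np.array([(361,236)])/5+[190,60],K,R,t,77), ray(np.array([(352,234)])/5+[190,60],K,R,t,112))
# lid corner screws? draw model
```

```text
[[556.3, 228.4, 75.0], [618.0, 209.2, 75.0], [599.7, 147.7, 75.0], [537.8, 166.9, 75.0]] [577.96038717 188.06424297  75.        ]
[64.61451389 64.24492496 64.87465089 64.25118988] [ -17.27773608 -106.54956227  162.73025194   73.21837761]
[[579.97162886 194.37171551 111.        ]
 [581.97223891 181.79199261 111.        ]]
flat normal yaw 0.15771372891928157 12.737812557424087
[[578.02015301 188.17100637  77.        ]] [[576.15166922 188.47558306 112.        ]]
```

```bash
python3 -c "
from h import *
plan([577.3,189.4,128],-1.867)"
```

```text
t 6.55 p [551.6 113.9 214.9] yaw -1.872 plan [array([-7.98,  8.68,  0.22]), array([ 0.   , -0.005,  0.001])] q7 [ 0.08  0.45 -0.47  1.77  0.24  0.98 -0.79] F [ 0.2  0.1 -1.8] gap 0.443
```

```bash
python3 -m handwheel '[[3,-3.5,0,0.1,0,-0.005,0],[3,-6.5,2,0.2,0,-0.005,0],[3,-8,4.5,0.2,0,-0.005,0],[3,-8,6.5,0.2,0,-0.005,0],[3,-8,8,0.2,0,-0.005,0],[3,-8,8.6,0.2,0,-0.005,0],[3,-8,8.6,0.2,0,-0.005,0]]'
python3 - <<'E'
from h import *
plan([577.3,189.4,95],-1.867)
im,K,R,t=shot("e2")
cv2.imwrite("pics/e2z.png",cv2.resize(im[130:310,160:360,::-1],None,fx=3.3,fy=3.3,interpolation=cv2.INTER_CUBIC))
E
```

```text
time: 7.13
position: [576.4, 190.1, 127.8]
tcp_rot: [-1.573, -0.002, -1.866]
contact_force: [-0.3, -0.1, -0.6]
finger_gap: 0.444
t 7.13 p [576.4 190.1 127.8] yaw -1.866 plan [array([0.04, 3.28, 0.12]), array([0.002, 0.001, 0.002])] q7 [-0.08  0.63 -0.43  1.71  0.33  0.87 -0.95] F [-0.3 -0.1 -0.6] gap 0.444
```

View pics/e2z.png

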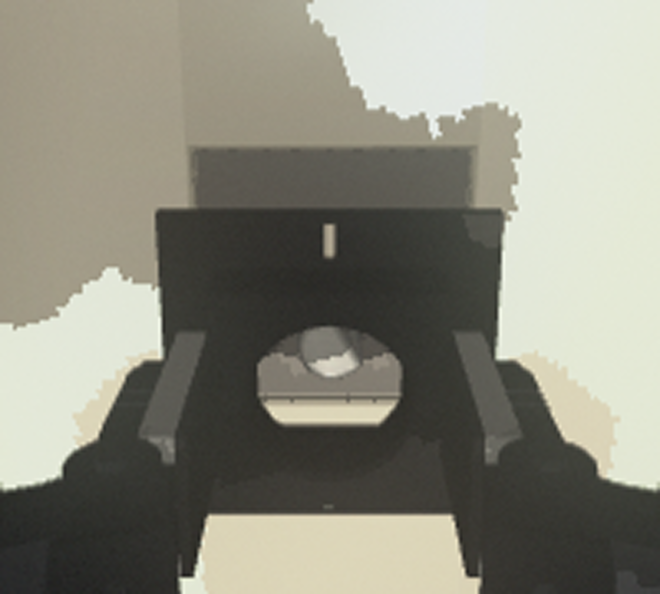

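Run:
```python
from h import *
i=viewer.camera_info("wrist");K,R,t=np.array(i["mtx"]),np.array(i["R"]),np.array(i["t"])
s,p,T=tool()
o=np.array([160,130])
f=lambda b,z:((ray(np.array(b)/3.3+o,K,R,t,z)-p)@T).round(1).tolist()
print("rec",f([(190,147),(476,147)],75)); print("rec near edge floor", f([(329,398)],72),f([(329,398)],75))
print("plate",f([(157,210),(503,210)],p[2]-3.9)); print("plate near", f([(329,514)],p[2]-3.9))
print("shaft arc", f([(330,326)],112))
```

```text
rec [[-29.4, 54.2, -30.8], [-29.4, 54.1, 34.0]]
rec near edge floor [[35.6, 57.2, 0.7]] [[34.0, 54.2, 0.7]]
plate [[-29.6, 3.9, -29.0], [-29.6, 3.9, 30.6]]
plate near [[31.4, 3.9, 0.7]]
shaft arc [[-2.0, 17.2, 0.9]]
```

```bash
python3 -m handwheel '[[3,0.06,1,0.1,0,0,0],[3,0.06,2.2,0.1,0,0,0],[3,0.06,3.4,0.1,0,0,0],[3,0.06,3.6,0.1,0,0,0],[3,0.06,3.6,0.1,0,0,0]]'
python3 - <<'E'
from h import *
plan([577.3,189.4,81],-1.867)
im,K,R,t=shot("e3")
cv2.imwrite("pics/e3z.png",cv2.resize(im[150:310,170:350,::-1],None,fx=3.7,fy=3.7,interpolation=cv2.INTER_CUBIC))
E
```

```text
time: 7.6
position: [577.0, 190.1, 91.9]
tcp_rot: [-1.573, -0.002, -1.865]
contact_force: [0.3, 0.2, -0.7]
finger_gap: 0.443
t 7.6 p [577.  190.1  91.9] yaw -1.865 plan [array([0.06, 1.09, 0.05]), array([0.002, 0.002, 0.002])] q7 [-0.1   0.68 -0.41  1.73  0.36  0.81 -0.97] F [ 0.3  0.2 -0.7] gap 0.443
```

View pics/e3z.png

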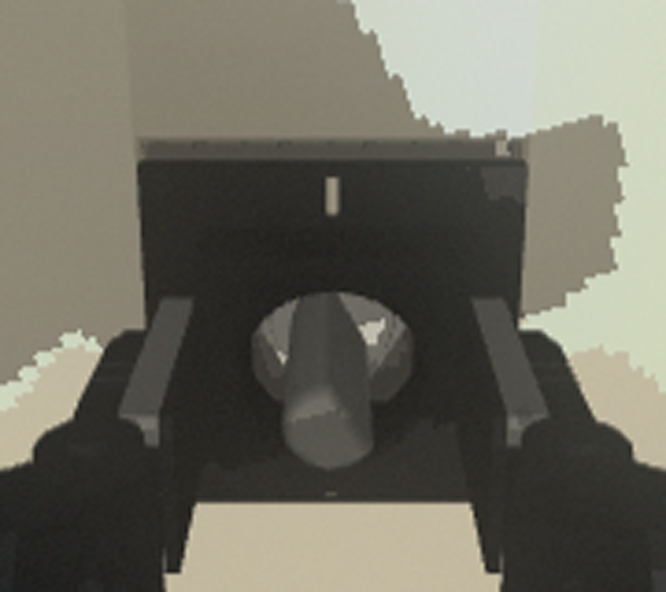

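Run:
```python
from h import *
i=viewer.camera_info("wrist");K,R,t=np.array(i["mtx"]),np.array(i["R"]),np.array(i["t"])
s,p,T=tool()
o=np.array([170,150])
f=lambda b,z:((ray(np.array(b)/3.7+o,K,R,t,z)-p)@T).round(1).tolist()
print("rec",f([(136,138),(525,138)],75)); 
print("plate",f([(139,160),(527,160)],p[2]-3.9)); print("plate near", f([(329,501)],p[2]-3.9))
print("shaft sides", f([(290,385),(371,385)],112),f([(330,467),(330,467)],110))
```

```text
rec [[-29.6, 17.7, -32.1], [-29.6, 17.6, 32.9]]
plate [[-29.9, 3.9, -29.0], [-29.9, 3.9, 30.6]]
plate near [[31.1, 3.9, 0.2]]
shaft sides [[-4.2, -19.3, -5.2], [-4.2, -19.3, 6.1]] [[10.2, -17.3, 0.4], [10.2, -17.3, 0.4]]
```

```bash
python3 -m handwheel '[[3,0.2,0,-0.03,0,0,0],[3,0.2,0.4,-0.03,0,0,0],[3,0.2,0.6,-0.03,0,0,0],[3,0.2,0.7,-0.03,0,0,0],[3,0.2,0.8,-0.03,0,0,0],[3,0.2,0.8,-0.03,0,0,0]]'
python3 - <<'E'
from h import *
plan([577.3,189.4,81],-1.867)
im,K,R,t=shot("e4")
cv2.imwrite("pics/e4z.png",cv2.resize(im[150:310,170:350,::-1],None,fx=3.7,fy=3.7,interpolation=cv2.INTER_CUBIC))
E
```

```text
time: 8.15
position: [577.1, 188.7, 85.1]
tcp_rot: [-1.571, -0.0, -1.865]
contact_force: [-0.3, -0.2, -1.0]
finger_gap: 0.44
t 8.15 p [577.1 188.7  85.1] yaw -1.865 plan [array([-0.07,  0.41,  0.  ]), array([0.   , 0.002, 0.   ])] q7 [-0.1   0.69 -0.41  1.73  0.36  0.8  -0.97] F [-0.3 -0.2 -1. ] gap 0.44
```

View pics/e4z.png

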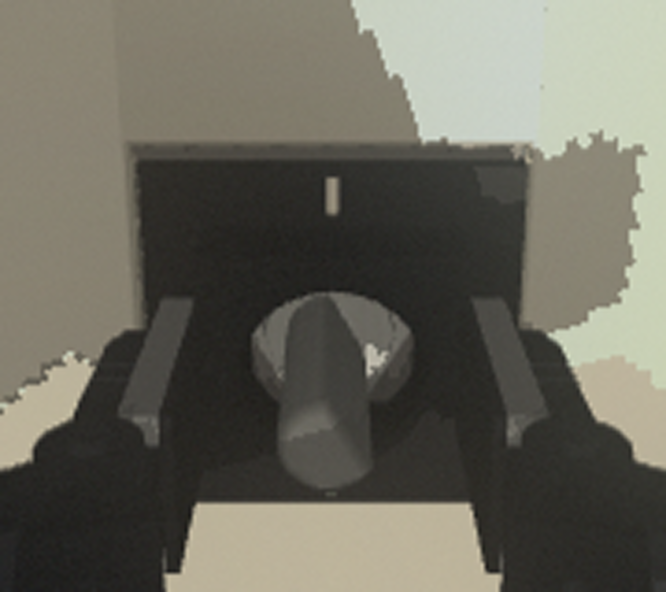

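```bash
python3 -m handwheel '[[3,0,0.1,-0.03,0,0,0],[3,0,0.2,-0.03,0,0,0],[3,0,0.3,-0.03,0,0,0],[3,0,0.4,-0.03,0,0,0],[3,0,0.45,-0.03,0,0,0],[3,0,0.45,-0.03,0,0,0]]'
python3 - <<'E'
from h import *
plan([577.3,189.4,81],-1.867)
im,K,R,t=shot("e5")
cv2.imwrite("pics/e5z.png",cv2.resize(im[150:310,170:350,::-1],None,fx=3.7,fy=3.7,interpolation=cv2.INTER_CUBIC))
E
```

```text
time: 8.7
position: [576.9, 188.8, 81.0]
tcp_rot: [-1.571, -0.0, -1.865]
contact_force: [-1.4, -1.3, 3.3]
finger_gap: 0.446
t 8.7 p [576.9 188.8  81. ] yaw -1.865 plan [array([-0.07,  0.  ,  0.02]), array([-0.   ,  0.002,  0.   ])] q7 [-0.1   0.69 -0.41  1.74  0.37  0.79 -0.98] F [-1.4 -1.3  3.3] gap 0.446
```

View pics/e5z.png

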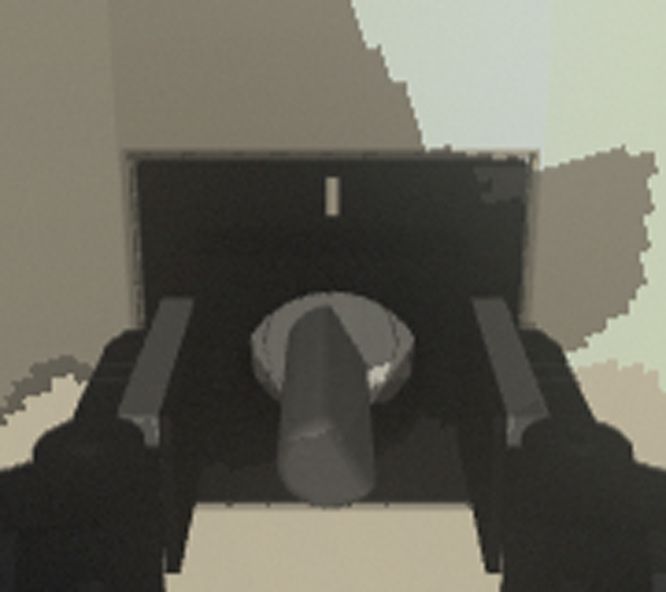

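It is in the recess (even margins at left 130-137 and right 525-535) with TCP z at 81.0 as predicted. I press lightly, release, and raise.

```bash
python3 -m handwheel '[[3,0,0.1,0,0,0,0],[3,0,0.2,0,0,0,0],[3,0,0.2,0,0,0,0],[5,0,0.1,0,0,0,0],[7,0,0.05,0,0,0,0],[7,0,0,0,0,0,0],[7,0,-0.5,0,0,0,0],[7,0,-3,0,0,0,0],[8.5,0,-6,0,0,0,0],[8.5,0,-10,0,0,0,0],[8.5,4,-12,0,0,0,0],[8.5,7,-13,0,0,0,0],[8.5,7,-13,0,0,0,0],[8.5,7,-13,0,0,0,0]]'
python3 - <<'E'
from h import *
plan([577.3,189.4,81],-1.867)
im,K,R,t=shot("f1"); lm("plate_center",R,t,K);lm("recess",R,t,K);lm("shaft_top",R,t,K)
cv2.imwrite("pics/f1z.png",cv2.resize(im[60:200,190:340,::-1],None,fx=4.2,fy=4.2,interpolation=cv2.INTER_CUBIC))
i=viewer.camera_info("side"); im=viewer.read_camera("side")
cv2.imwrite("pics/f1s.png",cv2.resize(im[120:220,200:320,::-1],None,fx=5.5,fy=5.5,interpolation=cv2.INTER_CUBIC))
E
```

```text
time: 9.92
position: [557.1, 119.4, 211.7]
tcp_rot: [-1.569, -0.001, -1.869]
contact_force: [0.1, 0.9, -0.8]
finger_gap: 0.996
t 9.92 p [557.1 119.4 211.7] yaw -1.869 plan [array([-7.3 , 13.06, -0.14]), array([-0.002, -0.002,  0.001])] q7 [ 0.07  0.47 -0.47  1.75  0.25  0.98 -0.8 ] F [ 0.1  0.9 -0.8] gap 0.996
plate_center 0.96 [582.2 190.7  84.1] [262. 110.]
plate_center 0.52 [ 383.7 -123.1    8.5] [200. 344.]
recess 0.91 [576.2 184.7  72.7] [258. 118.]
shaft_top 0.45 [576.4 188.7 113.1] [256. 115.]
```

View pics/f1z.png

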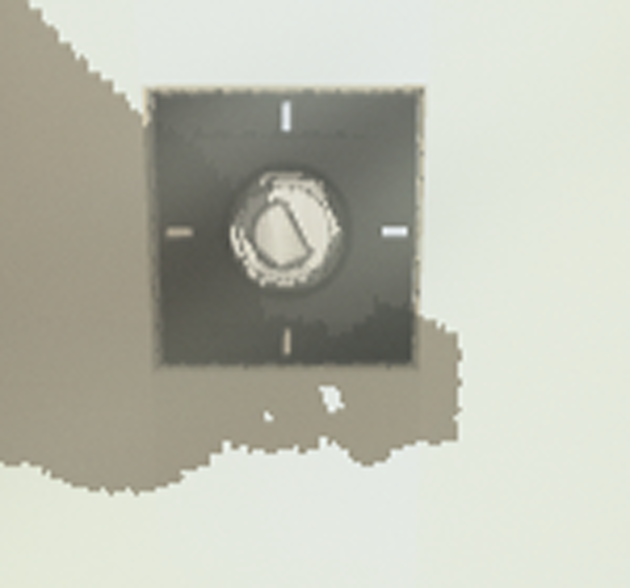

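View pics/f1s.png

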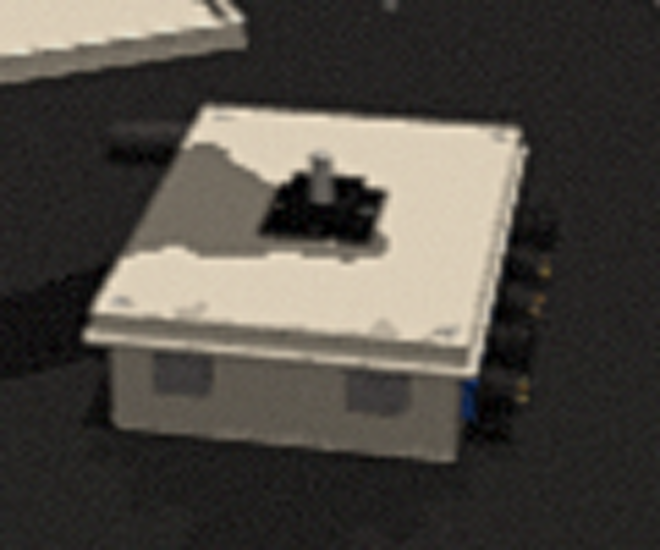

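The plate is square and flush (crop: even borders; side view level). Measure the shaft's flat once more, then plan the move to the knob.

Run:
```python
from h import *
i=viewer.camera_info("wrist");K,R,t=np.array(i["mtx"]),np.array(i["R"]),np.array(i["t"])
o=np.array([190,60]);f=lambda b,z:ray(np.array(b)/4.2+o,K,R,t,z)
w=f([(286,117),(395,231),(287,343),(180,232)],77);print(w.round(1),w.mean(0),np.arctan2(*(w[1]-w[3])[[1,0]]),np.arctan2(*(w[0]-w[2])[[1,0]])-1.571)
d=f([(286,202),(315,250)],111);print(d, np.arctan2(d[1,0]-d[0,0],-(d[1,1]-d[0,1])))
# subpixel look at flat
im=cv2.imread("pics/f1.png")[96:132,236:276]; cv2.imwrite("pics/f1zz.png",cv2.resize(im,None,fx=16,fy=16,interpolation=cv2.INTER_CUBIC))
plan([546,-320,200],-0.2)
```

```text
[[583.1 215.8  77. ]
 [600.3 184.6  77. ]
 [568.6 167.1  77. ]
 [552.  198.9  77. ]] [576.00248828 191.57655269  77.        ] -0.2878243548937121 -0.2892652289754918
[[577.79855487 197.5605588  111.        ]
 [580.79184936 186.80534328 111.        ]] 0.2714417821131236
t 10.17 p [556.3 123.1 210.2] yaw -1.863 plan [array([42.73,  1.  , 11.78]), array([ 1.000e-03, -1.663e+00, -1.000e-03])] q7 [ 0.06  0.47 -0.48  1.75  0.25  0.98 -0.8 ] F [ 0.2 -0.5 -1.2] gap 0.995
```

View pics/f1zz.png

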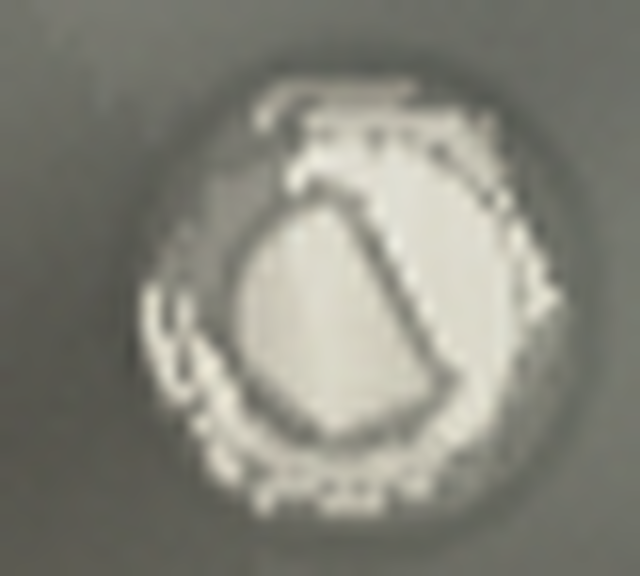

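Run:
```python
from h import *
im=cv2.imread("pics/e1.png")[90:122,244:284]; cv2.imwrite("pics/e1zz.png",cv2.resize(im,None,fx=16,fy=16,interpolation=cv2.INTER_CUBIC))
i=viewer.camera_info("wrist");K,R,t=np.array(i["mtx"]),np.array(i["R"]),np.array(i["t"])
for a in ([(360,200),(440,380)],[(335,210),(435,385)],[(365,200),(450,375)]):
    d=ray(np.array(a)/16+[236,96],K,R,t,111); print(np.arctan2(d[1,0]-d[0,0],-(d[1,1]-d[0,1])))
```

```text
0.14286935387215083
0.2451620471686469
0.17811771913648597
```

View pics/e1zz.png

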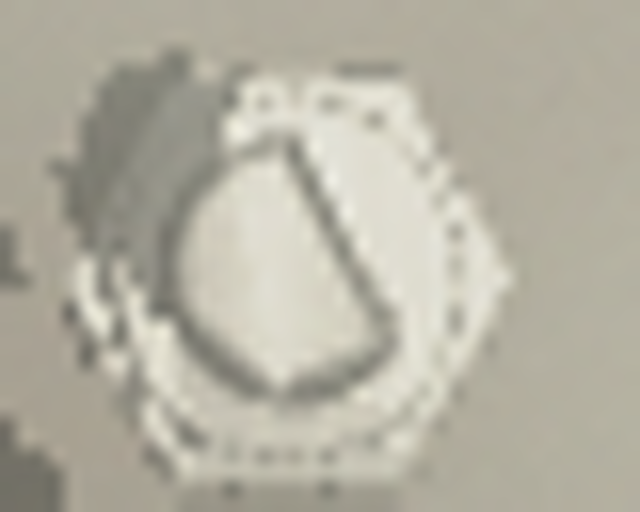

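```bash
python3 -m handwheel '[[8.5,42.7,1,11.8,0,-1.66,0],[8.5,42.7,1,11.8,0,-1.66,0],[8.5,42.7,1,11.8,0,-1.66,0],[8.5,42.7,1,11.8,0,-1.66,0],[8.5,42.7,1,11.8,0,-1.66,0],[8.5,42.7,1,11.8,0,-1.66,0],[8.5,42.7,1,11.8,0,-1.66,0],[8.5,42.7,1,11.8,0,-1.66,0],[8.5,42.7,1,11.8,0,-1.66,0],[8.5,42.7,1,11.8,0,-1.66,0],[8.5,42.7,1,11.8,0,-1.66,0],[8.5,42.7,1,11.8,0,-1.66,0],[8.5,42.7,1,11.8,0,-1.66,0],[8.5,42.7,1,11.8,0,-1.66,0],[8.5,42.7,1,11.8,0,-1.66,0],[8.5,42.7,1,11.8,0,-1.66,0],[8.5,42.7,1,11.8,0,-1.66,0],[8.5,42.7,1,11.8,0,-1.66,0]]'
python3 - <<'E'
from h import *
plan([546,-324,200],-.2)
im,K,R,t=shot("g1"); lm("knob_grip",R,t,K);lm("knob_bore",R,t,K)
cv2.imwrite("pics/g1z.png",cv2.resize(im[130:250,190:330,::-1],None,fx=5,fy=5,interpolation=cv2.INTER_CUBIC))
E
```

```text
time: 11.67
position: [546.0, -320.7, 200.7]
tcp_rot: [-1.571, 0.0, -0.206]
contact_force: [-0.5, -0.2, 0.5]
finger_gap: 1.0
t 11.67 p [ 546.  -320.7  200.7] yaw -0.206 plan [array([ 0.07,  0.07, -0.32]), array([ 0.   , -0.006, -0.   ])] q7 [ 0.95  0.65 -0.73  1.58  0.47  1.09  1.47] F [-0.5 -0.2  0.5] gap 1.0
knob_grip 0.9 [ 543.5 -324.9   30. ] [255. 175.]
knob_grip 0.78 [ 652.3 -374.5   28.3] [236. 261.]
knob_grip 0.58 [ 503.1 -444.    26.8] [150. 162.]
knob_bore 0.84 [ 498.4 -441.    16.6] [154. 156.]
knob_bore 0.83 [ 540.8 -322.    18.4] [257. 170.]
knob_bore 0.82 [ 651.8 -378.6   16.1] [233. 257.]
```

View pics/g1.png

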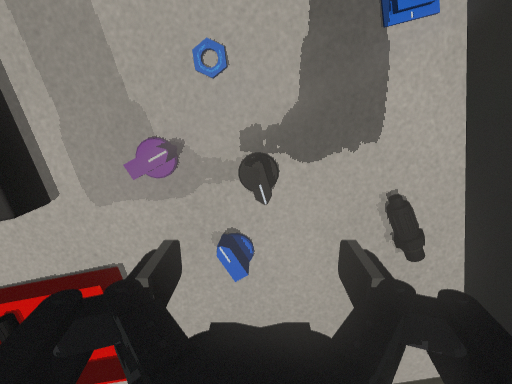

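View pics/g1z.png

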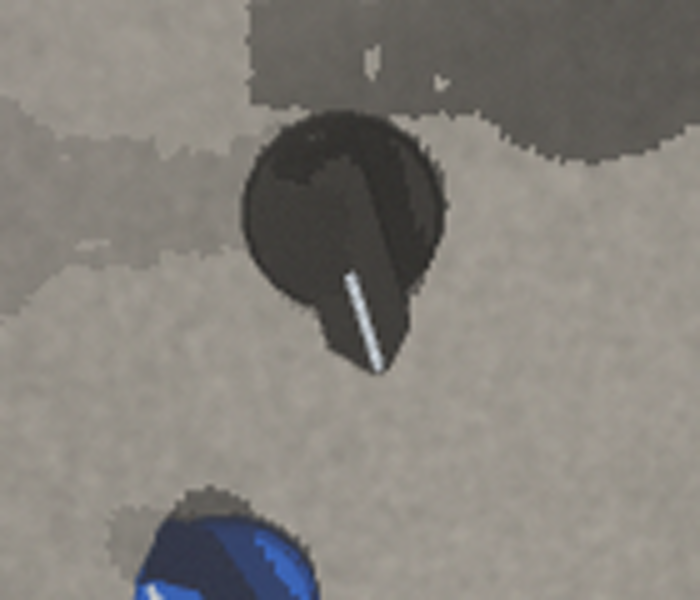

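The black knob is at (257,172) with pointer down and slightly right in the image; blue at (236,255) and purple at (150,158) stay clear of the fingers.

Run:
```python
from h import *
i=viewer.camera_info("wrist");K,R,t=np.array(i["mtx"]),np.array(i["R"]),np.array(i["t"])
s,p,T=tool();print(p)
o=np.array([190,130]);f=lambda b,z:ray(np.array(b)/5+o,K,R,t,z)
w=f([(350,272),(378,372)],42);print(w,np.arctan2(*(w[1]-w[0])[[1,0]]))
print("skirt",f([(344,210)],5), "nose tip->axis", w[1]-31*np.array([np.cos(-.1),np.sin(-.1),0]))
print("width skirt",f([(243,212),(446,212)],6))
e=f([(355,160),(410,310)],42);print("bar edge +y",e,np.arctan2(*(e[1]-e[0])[[1,0]]))
```

```text
[ 545.89527799 -320.92636514  200.85909218]
[[ 552.84134821 -321.30769043   42.        ]
 [ 578.1072009  -319.79436539   42.        ]] 0.05982458754889068
skirt [[ 546.00943946 -321.40494621    5.        ]] nose tip->axis [ 547.26207178 -316.69952947   42.        ]
width skirt [[ 541.05434668 -346.71565917    6.        ]
 [ 551.61643785 -295.96528027    6.        ]]
bar edge +y [[ 527.5022533  -314.89390683   42.        ]
 [ 564.65467603 -309.47486469   42.        ]] 0.14483833948167277
```

```bash
python3 -c "
from h import *
plan([546.5,-321.5,50],.06)"
python3 -m handwheel '[[6,0.05,1,-0.05,0,-0.12,0],[6,0.05,4,-0.05,0,-0.24,0],[6,0.05,7,-0.05,0,-0.266,0],[6,0.05,10,-0.05,0,-0.266,0],[6,0.05,12.5,-0.05,0,-0.266,0],[6,0.05,14,-0.05,0,-0.266,0],[6,0.05,14.5,-0.05,0,-0.266,0],[6,0.05,14.5,-0.05,0,-0.266,0]]'
python3 - <<'E'
from h import *
plan([546.5,-321.5,16],.06)
im,K,R,t=shot("g2"); lm("knob_grip",R,t,K)
E
```

```text
t 11.82 p [ 545.9 -320.9  200.9] yaw -0.205 plan [array([ 0.07, 15.09, -0.04]), array([ 0.   , -0.265, -0.   ])] q7 [ 0.95  0.65 -0.73  1.58  0.47  1.09  1.47] F [-0.6 -0.1 -0.7] gap 0.997
time: 12.48
position: [545.9, -321.4, 55.1]
tcp_rot: [-1.57, 0.001, 0.061]
contact_force: [-0.1, -0.3, -0.1]
finger_gap: 0.704
t 12.48 p [ 545.9 -321.4   55.1] yaw 0.061 plan [array([ 0.07,  3.91, -0.02]), array([-0.001,  0.001, -0.001])] q7 [ 0.92  0.84 -0.68  1.66  0.65  0.88  1.6 ] F [-0.1 -0.3 -0.1] gap 0.704
knob_grip 0.69 [ 549.5 -322.5   32.1] [257. 231.]
knob_grip 0.58 [ 500.8 -442.    27.2] [ 72. 146.]
```

View pics/g2.png

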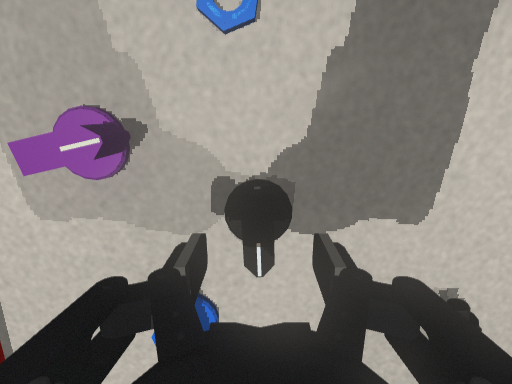

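The knob is aligned: its white line is vertical at column 259, between the fingers. Descend and grip.

```bash
python3 -m handwheel '[[6,0.05,1.5,0,0,0,0],[6,0.05,3,0,0,0,0],[6,0.05,3.7,0,0,0,0],[6,0.05,3.9,0,0,0,0],[6,0.05,3.9,0,0,0,0],[1,0.05,3.9,0,0,0,0],[1,0.05,3.9,0,0,0,0],[1,0.05,3.9,0,0,0,0],[1,0.05,3.9,0,0,0,0],[1,0.05,3.9,0,0,0,0],[1,0.05,3.9,0,0,0,0],[1,0.05,3.9,0,0,0,0],[1,0.05,3.9,0,0,0,0]]'
python3 - <<'E'
from h import *
plan([546.5,-321.5,16],.06)
im,K,R,t=shot("g3")
E
```

```text
time: 13.67
position: [547.3, -321.8, 17.5]
tcp_rot: [-1.571, -0.001, 0.061]
contact_force: [-0.2, -0.2, 6.2]
finger_gap: 0.222
t 13.67 p [ 547.3 -321.8   17.5] yaw 0.061 plan [array([-0.08,  0.15,  0.04]), array([0.001, 0.001, 0.001])] q7 [ 0.9   0.9  -0.65  1.66  0.69  0.83  1.58] F [-0.2 -0.2  6.2] gap 0.222
```

View pics/g3.png

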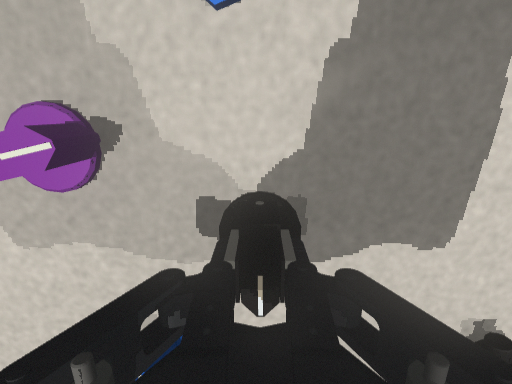

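```bash
python3 -m handwheel '[[1,0,-0.5,0,0,0,0],[1,0,-3,0,0,0,0],[1,0,-6.5,0,0,0,0],[1,0,-10,0,0,0,0],[1,0,-13.5,0,0,0,0],[1,0,-17,0,0,0,0],[1,0,-19,0,0,0,0],[1,0,-19.5,0,0,0,0],[1,0,-19.5,0,0,0,0]]'
python3 - <<'E'
from h import *
plan([650,202,210],.2)
im,K,R,t=shot("g4")
E
```

```text
time: 14.47
position: [547.1, -321.9, 213.1]
tcp_rot: [-1.572, -0.002, 0.061]
contact_force: [-0.0, 0.5, -1.3]
finger_gap: 0.226
t 14.47 p [ 547.1 -321.9  213.1] yaw 0.061 plan [array([13.46,  0.25, 51.67]), array([ 0.002, -0.139,  0.002])] q7 [ 0.99  0.66 -0.8   1.57  0.51  1.13  1.71] F [-0.   0.5 -1.3] gap 0.226
```

View pics/g4.png

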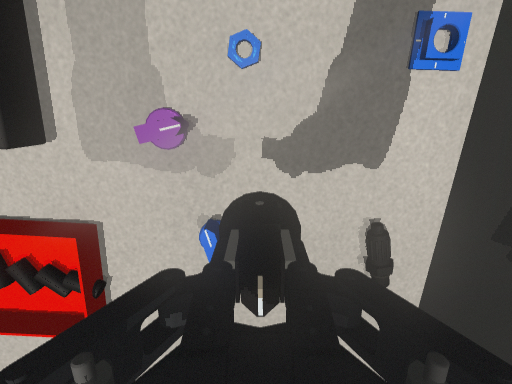

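```bash
python3 -m handwheel '[[1,13.5,0.2,51.7,0,-0.139,0],[1,13.5,0.2,51.7,0,-0.139,0],[1,13.5,0.2,51.7,0,-0.139,0],[1,13.5,0.2,51.7,0,-0.139,0],[1,13.5,0.2,51.7,0,-0.139,0],[1,13.5,0.2,51.7,0,-0.139,0],[1,13.5,0.2,51.7,0,-0.139,0],[1,13.5,0.2,51.7,0,-0.139,0],[1,13.5,0.2,51.7,0,-0.139,0],[1,13.5,0.2,51.7,0,-0.139,0],[1,13.5,0.2,51.7,0,-0.139,0],[1,13.5,0.2,51.7,0,-0.139,0],[1,13.5,0.2,51.7,0,-0.139,0],[1,13.5,0.2,51.7,0,-0.139,0],[1,13.5,0.2,51.7,0,-0.139,0],[1,13.5,0.2,51.7,0,-0.139,0],[1,13.5,0.2,51.7,0,-0.139,0],[1,13.5,0.2,51.7,0,-0.139,0]]'
python3 - <<'E'
from h import *
plan([650,202,210],.2)
im,K,R,t=shot("i1"); lm("shaft_top",R,t,K); lm("plate_center",R,t,K)
np.savez("i1.npz",K=K,R=R,t=t)
cv2.imwrite("pics/i1z.png",cv2.resize(im[80:144,215:295,::-1],None,fx=9,fy=9,interpolation=cv2.INTER_CUBIC))
E
```

```text
time: 16.02
position: [649.9, 200.3, 208.9]
tcp_rot: [-1.572, 0.001, 0.198]
contact_force: [-0.0, 0.5, -1.1]
finger_gap: 0.222
t 16.02 p [649.9 200.3 208.9] yaw 0.198 plan [array([ 0.04, -0.11,  0.17]), array([ 0.001, -0.002, -0.001])] q7 [ 0.13  0.75 -0.82  1.43  0.57  1.2   1.01] F [-0.   0.5 -1.1] gap 0.222
shaft_top 0.53 [578.1 187.  112.5] [261. 112.]
plate_center 0.59 [580.5 193.8  83.5] [267. 116.]
```

View pics/i1.png

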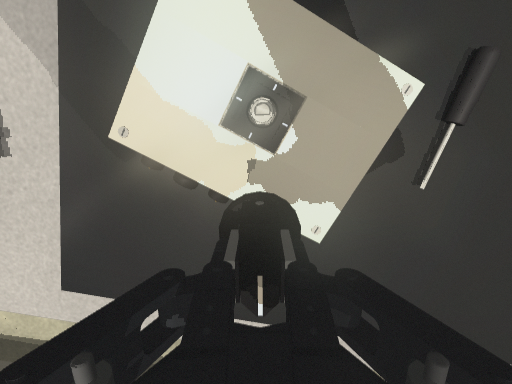

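View pics/i1z.png

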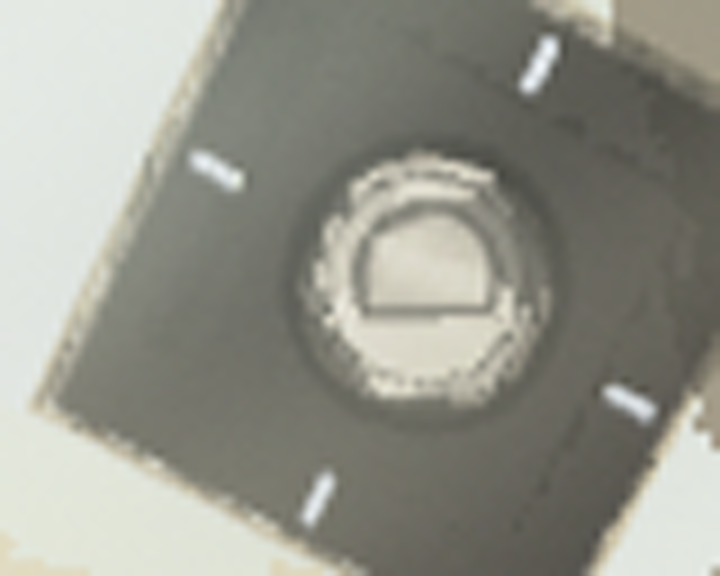

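Run:
```python
from h import *
z=np.load("i1.npz");K,R,t=z["K"],z["R"],z["t"]
s,p,T=tool();print(p)
f=lambda b,zz:ray(np.array(b)/9+[215,80],K,R,t,zz)
d=f([(362,313),(490,309)],111);print(d,np.arctan2(d[0,0]-d[1,0],d[1,1]-d[0,1]),np.linalg.norm(d[1]-d[0]))
a=f([(424,275)],111);print("axis",a,"toolframe",(a-p)@T)
w=f([(540,65),(628,402),(318,499),(217,170)],77);print("plate c",w.mean(0))
# knob: skirt left/right cols 218..301 at far; skirt top z = p-17.5+7
zz=p[2]-17.5+6
print("skirt L/R",((ray([[218.5,232],[301,232],[259.5,192]],K,R,t,zz)-p)@T).round(1).tolist())
zt=p[2]-17.5+42
print("nose",((ray([[260.5,277],[260.5,315]],K,R,t,zt)-p)@T).round(1).tolist())
```

```text
[649.98480005 201.35760458 209.70202443]
[[581.18787719 182.87369507 111.        ]
 [578.43777942 194.75554642 111.        ]] 0.22744855661485475 12.195959545901033
axis [[576.63784688 187.97752577 111.        ]] toolframe [[-74.53131208  98.71168733   1.40640658]]
plate c [577.53126162 188.62401207  77.        ]
skirt L/R [[-1.7, 11.5, -26.3], [-1.6, 11.5, 25.0], [-27.6, 11.5, -0.8]]
nose [[6.4, -24.5, -0.3], [29.4, -24.5, -0.3]]
```

```bash
python3 -c "
from h import *
plan([577.8,188.4,150],.21)"
```

```text
t 16.17 p [650.  201.4 209.7] yaw 0.199 plan [array([-7.33,  5.97,  0.16]), array([ 0.   , -0.011, -0.   ])] q7 [ 0.13  0.75 -0.82  1.43  0.57  1.2   1.01] F [ 1.   0.  -0.9] gap 0.221
```

```bash
python3 -m handwheel '[[1,-2.5,1,0.1,0,-0.01,0],[1,-5,3,0.16,0,-0.01,0],[1,-7,5,0.16,0,-0.01,0],[1,-7.33,6,0.16,0,-0.01,0],[1,-7.33,6,0.16,0,-0.01,0],[1,-7.33,6,0.16,0,-0.01,0]]'
python3 - <<'E'
from h import *
im,K,R,t=shot("j1w")
plan([577.8,188.4,131],.21)
for c,b in (("side",(110,180,215,305)),("top",(140,215,140,230))):
    im=viewer.read_camera(c); cv2.imwrite(f"pics/j1{c}.png",cv2.resize(im[b[0]:b[1],b[2]:b[3],::-1],None,fx=7,fy=7,interpolation=cv2.INTER_CUBIC))
E
```

```text
time: 16.67
position: [578.4, 189.3, 150.1]
tcp_rot: [-1.571, -0.001, 0.209]
contact_force: [0.5, 0.9, -0.2]
finger_gap: 0.222
t 16.72 p [579.2 189.9 150.8] yaw 0.209 plan [array([-0.18,  1.98, -0.11]), array([-0.   , -0.001,  0.002])] q7 [ 0.17  0.71 -0.82  1.68  0.6   1.01  0.93] F [ 0.6 -0.4 -0.2] gap 0.221
```

View pics/j1side.png

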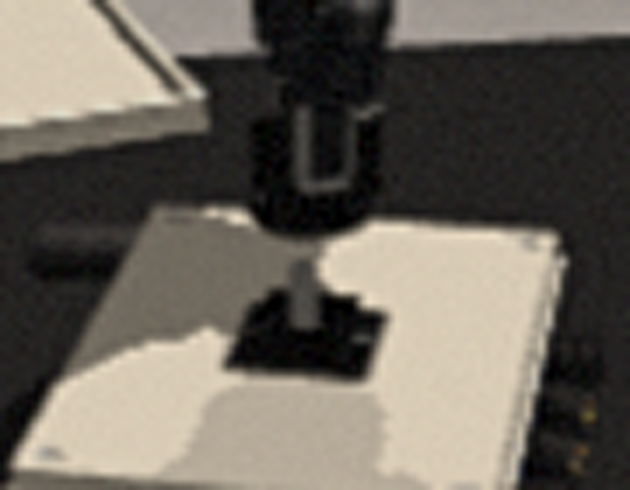

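View pics/j1w.png

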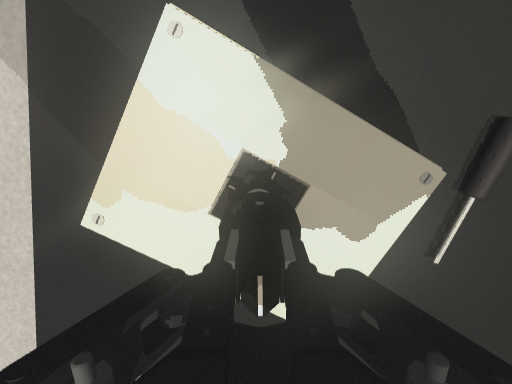

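Run:
```python
from h import *
i=viewer.camera_info("side");K,R,t=np.array(i["mtx"]),np.array(i["R"]),np.array(i["t"])
plan([577.8,188.4,131],.21)
s,p,T=tool()
ax=p+T@np.array([-1.3,17.5,0])
g=lambda X:((proj(X,K,R,t)-[215,110])*7).round(1).tolist()
print("knob underside",g(ax),"shaft top/base",g([[576.5,188.1,112],[576.5,188.1,77]]), "per mm x",g([[577.5,188.1,112]]))
```

```text
t 16.82 p [579.4 190.2 151. ] yaw 0.209 plan [array([-0.2 ,  2.  , -0.15]), array([-0.001, -0.001,  0.003])] q7 [ 0.17  0.71 -0.82  1.68  0.6   1.01  0.93] F [-0.1 -0.2 -0.4] gap 0.222
knob underside [[306.6, 209.6]] shaft top/base [[303.3, 258.5], [303.5, 332.5]] per mm x [[305.7, 258.4]]
```

View pics/j1top.png

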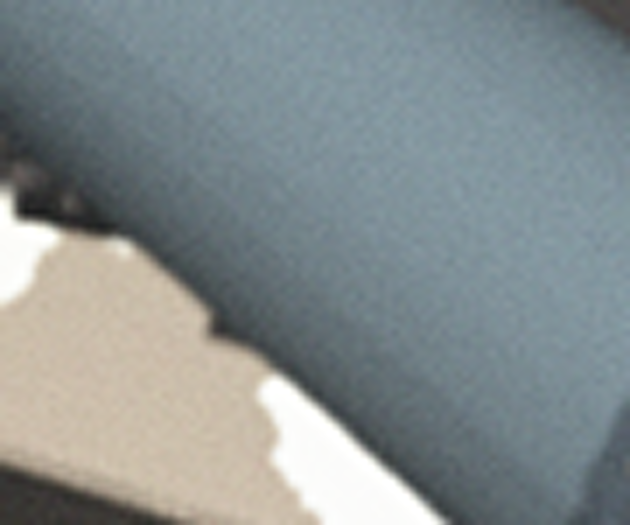

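```bash
python3 -m handwheel '[[1,-0.2,0.9,-0.15,0,0,0],[1,-0.2,1.4,-0.15,0,0,0],[1,-0.2,1.4,-0.15,0,0,0],[1,-0.2,1.4,-0.15,0,0,0],[1,-0.2,1.4,-0.15,0,0,0]]'
python3 - <<'E'
from h import *
i=viewer.camera_info("side");K,R,t=np.array(i["mtx"]),np.array(i["R"]),np.array(i["t"])
im=viewer.read_camera("side"); cv2.imwrite("pics/j2.png",cv2.resize(im[120:165,230:290,::-1],None,fx=13,fy=13,interpolation=cv2.INTER_CUBIC))
plan([577.8,188.4,131],.21)
s,p,T=tool()
ax=p+T@np.array([-1.3,17.5,0])
g=lambda X:((proj(X,K,R,t)-[230,120]+.5)*13).round(1).tolist()
ex=np.array([26,0,0])
print("knob underside",g([ax-ex,ax,ax+ex]),g([ax+[0,0,7]]),"shaft top/base",g([[576.5,188.1,112],[576.5,188.1,89]]))
E
```

```text
time: 17.23
position: [576.0, 187.9, 135.7]
tcp_rot: [-1.571, 0.0, 0.21]
contact_force: [0.0, -0.4, -0.7]
finger_gap: 0.224
t 17.28 p [576.1 188.  135.9] yaw 0.21 plan [array([0.17, 0.49, 0.01]), array([-0.,  0.,  0.])] q7 [ 0.17  0.72 -0.81  1.7   0.61  0.99  0.92] F [-0.4  0.9 -1.3] gap 0.222
knob underside [[253.1, 338.2], [367.6, 332.1], [481.7, 326.1]] [[367.5, 303.9]] shaft top/base [[374.8, 356.6], [375.0, 447.4]]
```

View pics/j2.png

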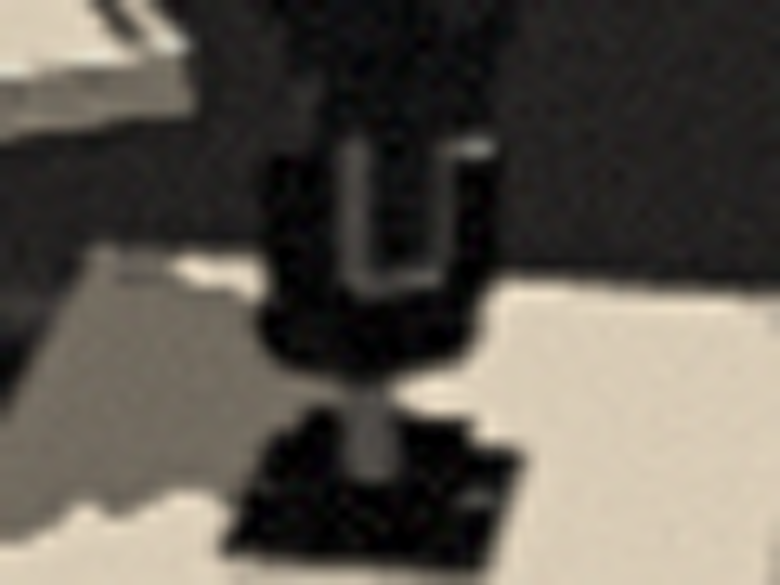

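In the side view the skirt centre (~372) sits over the shaft (~371), so they are aligned. Lower gently and watch the force.

```bash
python3 -m handwheel '[[1,0.07,0.3,0,0,0,0],[1,0.07,0.5,0,0,0,0],[1,0.07,0.6,0,0,0,0],[1,0.07,0.7,0,0,0,0],[1,0.07,0.8,0,0,0,0],[1,0.07,0.9,0,0,0,0],[1,0.07,0.9,0,0,0,0]]'
python3 - <<'E'
from h import *
plan([577.8,188.4,113.5],.21); print(ctrl.observe()["ft_torque"])
E
```

```text
time: 17.87
position: [576.6, 187.8, 126.6]
tcp_rot: [-1.571, 0.0, 0.21]
contact_force: [0.7, -0.9, -0.5]
finger_gap: 0.226
t 17.87 p [576.6 187.8 126.6] yaw 0.21 plan [array([0.13, 1.31, 0.03]), array([ 0.,  0., -0.])] q7 [ 0.16  0.74 -0.8   1.7   0.62  0.98  0.91] F [ 0.7 -0.9 -0.5] gap 0.226
[-0.00857519  0.03155004 -0.01083413]
```

```bash
python3 -m handwheel '[[1,0,0.2,0,0,0,0],[1,0,0.4,0,0,0,0],[1,0,0.6,0,0,0,0],[1,0,0.7,0,0,0,0],[1,0,0.8,0,0,0,0],[1,0,0.8,0,0,0,0]]'
python3 - <<'E'
from h import *
plan([577.8,188.4,113.5],.21); print(ctrl.observe()["ft_torque"])
E
```

```text
time: 18.37
position: [576.6, 187.9, 118.5]
tcp_rot: [-1.571, 0.0, 0.21]
contact_force: [-0.1, -0.3, -1.0]
finger_gap: 0.22
t 18.37 p [576.6 187.9 118.5] yaw 0.21 plan [array([0.13, 0.5 , 0.03]), array([ 0.,  0., -0.])] q7 [ 0.16  0.75 -0.79  1.71  0.63  0.96  0.9 ] F [-0.1 -0.3 -1. ] gap 0.22
[-0.00324608  0.00673942 -0.0068381 ]
```

```bash
python3 -m handwheel '[[1,0,0.2,0,0,0,0],[1,0,0.4,0,0,0,0],[1,0,0.5,0,0,0,0],[1,0,0.6,0,0,0,0],[1,0,0.7,0,0,0,0],[1,0,0.7,0,0,0,0]]'
python3 - <<'E'
from h import *
plan([577.8,188.4,108.5],.21); print(ctrl.observe()["ft_torque"])
E
```

```text
time: 18.87
position: [576.7, 187.9, 112.1]
tcp_rot: [-1.571, -0.0, 0.21]
contact_force: [-2.5, -2.2, 4.7]
finger_gap: 0.22
t 18.87 p [576.7 187.9 112.1] yaw 0.21 plan [array([0.11, 0.36, 0.02]), array([0., 0., 0.])] q7 [ 0.15  0.75 -0.79  1.71  0.64  0.95  0.9 ] F [-2.5 -2.2  4.7] gap 0.22
[-0.28866968  0.37691773 -0.03452295]
```

Contact comes at the expected home height (4.7 N). Press against the spring.

```bash
python3 -m handwheel '[[1,-0.03,0.1,0,0,0,0],[1,-0.03,0.2,0,0,0,0],[1,-0.03,0.3,0,0,0,0],[1,-0.03,0.4,0,0,0,0],[1,-0.03,0.5,0,0,0,0],[1,-0.03,0.5,0,0,0,0],[1,-0.03,0.5,0,0,0,0]]'
python3 - <<'E'
from h import *
plan([577.8,188.4,108.5],.21); print(ctrl.observe()["ft_torque"])
E
```

```text
time: 19.45
position: [576.8, 188.0, 108.3]
tcp_rot: [-1.571, -0.001, 0.21]
contact_force: [-4.1, -2.9, 13.6]
finger_gap: 0.224
t 19.45 p [576.8 188.  108.3] yaw 0.21 plan [array([ 0.1 , -0.02,  0.01]), array([0.001, 0.   , 0.001])] q7 [ 0.15  0.76 -0.78  1.71  0.64  0.95  0.89] F [-4.1 -2.9 13.6] gap 0.224
[-0.62303031  0.84287932  0.01001533]
```

```bash
python3 -m handwheel '[[1,0,0.1,0,0,0,0],[1,0,0.15,0,0,0,0],[1,0,0.15,0,0,0,0],[1,0,0.15,0,0,0,0]]'
python3 - <<'E'
from h import *
im,K,R,t=shot("k1")
plan([577.8,188.4,108.5],.21); print(ctrl.observe()["ft_torque"])
im=viewer.read_camera("side"); cv2.imwrite("pics/k1s.png",cv2.resize(im[120:165,230:290,::-1],None,fx=13,fy=13,interpolation=cv2.INTER_CUBIC))
E
```

```text
time: 19.78
position: [577.1, 188.2, 108.1]
tcp_rot: [-1.572, -0.002, 0.21]
contact_force: [-7.2, -5.3, 21.5]
finger_gap: 0.224
t 19.83 p [577.1 188.2 108.1] yaw 0.21 plan [array([ 0.07, -0.04,  0.01]), array([0.001, 0.   , 0.002])] q7 [ 0.15  0.76 -0.78  1.71  0.64  0.95  0.89] F [-6.6 -4.4 22.6] gap 0.221
[-1.06531103  1.4775803  -0.03394726]
```

View pics/k1.png

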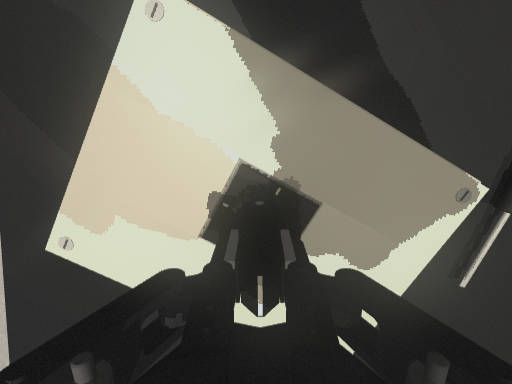

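View pics/k1s.png

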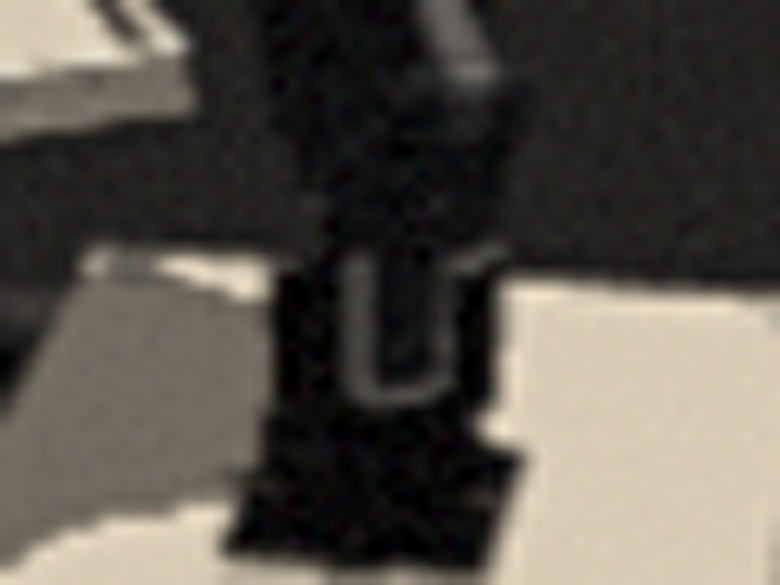

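```bash
python3 -m handwheel '[[1,0,0,0,0,0,0],[1,0,0,0,0,0,0],[1,0,0,0,0,0,0],[1,0,0,0,0,0,0]]'
python3 - <<'E'
from h import *
r=ctrl.finish_job(); print(r); print(ctrl.observe()["contact_force"],ctrl.observe()["position"])
E
```

```text
time: 20.22
position: [577.1, 188.2, 108.0]
tcp_rot: [-1.572, -0.002, 0.21]
contact_force: [-6.8, -4.7, 22.4]
finger_gap: 0.221
the job is handed in; nothing more can be done
None
the job is handed in; nothing more can be done
```

The switch is assembled and the job was handed in at about 20.2 s. The hand-in gives no verdict, so the checks below are my own.

**Front plate:** I laid the black plate over the shaft into the recess and let it go. Its borders in the recess were even, it looked level from the side, and at release the tool stood at the height expected for a seated plate (81 mm). In the last wrist picture it was still square in the recess.

**Knob:** I turned the black knob to the shaft's flat, at about 0.21 rad. It slid down the shaft with no measurable force until it met the shaft's end at the expected height. I pressed it until the last 0.2 mm added about 8 N, which shows the shaft is at its stop. It finished at about 22 N down with the fingers still gripping the knob.

**Disagreements:**
- **Shaft position:** the wrist and side cameras differed by 1–2 mm, so I aimed between the two.
- **Side load:** about 8 N sideways remained while pressing. That fits the tool being a fraction of a millimetre off the shaft axis.
- **Flat angle:** the pictures gave between 0.14 and 0.27 rad, and the closest one 0.23.

I did not touch the plug, locknut or screwdriver, but I took no final picture to check their positions.

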